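# Load the spray can and hang up the service caddy

## Task

Pack up the repair bench: stand the yellow spray can upright in the free end pocket of the blue service caddy (the pocket with the black rubber pad) while the caddy is on the bench. Then lift the caddy by its handle, with both cans in it, and hang it level by the handle over both prongs of the empty hook stand, and let go. Leave the green can in its pocket and do not disturb the red and white cans, the meter or the grey basket that hangs on the other stand.

Things in the scene. Friction and masses are not known exactly. Their poses are not given: they have to be found in the camera images.
- caddy: blue open caddy on the bench in one of three places, 48 (x) by 204 (y) mm, walls 50 high, 3 thick, floor 5, 0.40 kg. Origin at the centre of its underside, z up. End pockets (42 by 42 mm inside) centred at y = +78 and -78 mm; parts in the middle tray are stuck down. Rigid black handle over the middle: uprights (10 by 8 mm) at y = +42 and -42 carry a bar along y
- caddy_bar (a point): centre of the caddy's handle bar, 140 mm above its underside (axes as the caddy); the bar is 10 by 10 mm in section (hard plastic), with 76 mm clear between the uprights
- pad: black rubber pad, 38 by 38 by 5 mm, loose on the floor of the caddy's free pocket (either end); origin at the centre of its underside. The yellow can must stand on it.
- can: yellow spray can with a black cap, to be loaded; slim: upright cylinder 32 mm in diameter, 115 mm tall, 0.13 kg nominal; origin at the centre of its underside, z up. Stands on the bench in front of the caddy and stands, on the left or the right, between a red and a white can.
- stay_can: green spray can with a white cap, already in the caddy's other pocket; slim: upright cylinder 32 mm in diameter, 115 mm tall, 0.13 kg nominal; origin at the centre of its underside, z up
- near_red: red spray can with a white cap, a bystander 70 mm from the yellow one, centre to centre; slim: upright cylinder 32 mm in diameter, 115 mm tall, 0.13 kg nominal; origin at the centre of its underside, z up
- near_white: white spray can with a red cap, a bystander 70 mm from the yellow one on the other side; slim: upright cylinder 32 mm in diameter, 115 mm tall, 0.13 kg nominal; origin at the centre of its underside, z up
- stand_free: empty steel hook stand, fixed. Two round prongs 8 mm thick at y = +24 and -24 mm point along its -x, axes 241 mm up, straight from x = 85 to -35 mm; upturned tips reach 266 mm up at x = -48. Post 18 mm thick, 253 tall, at x = 85, y = 0; base 12 high, x 45 to 145, 160 wide. Origin on the bench under the prongs, z up. A handle goes on from -x, over the tips, then down
- seat (a point): point of the empty stand (axes as the stand) where the centre of a hung handle bar lies: midway between the prongs, 250 mm above the bench; the bar may rest up to 30 mm nearer the tips or 60 mm nearer the post
- stand_used: the other hook stand, fixed, same shape and frame as the empty one; the grey basket hangs on it
- basket: grey basket 60 (x) by 110 (y) mm, walls 40 mm high, with a handle like the caddy's (bar centre 140 mm above its underside), hanging on the other stand with its underside 110 mm above the bench; origin at the centre of its underside; leave alone
- meter: yellow multimeter with black face lying on the bench in front of the caddy and stands, 75 (x) by 150 (y) by 49 mm with its dial; origin at the centre of its underside; leave alone
There are look-alikes about, which are no part of the job. Leave any purple look-alike of the can alone.

How it is judged:
On the way, in this order (a step that is already met when the one before it is completed fails the run):
1. the yellow can stands released on the pad in the free pocket, the green can still in its own, while the caddy stands on the bench (horizontal distance between can and pad below 0.02 m and z of can in the frame of caddy between 0.002 and 0.018 m and angle between each of can, stay_can's own z axis and vertical below 0.35 rad and z of stay_can in the frame of caddy between -0.003 and 0.018 m and contact force between the fingers and can below 0.1 N and height (world z) of caddy below 0.01 m and angle between caddy's own z axis and vertical below 0.1 rad), for 0.2 s.
2. the caddy hangs by its handle on both prongs of the empty stand with both cans in it, released (x of caddy_bar in the frame of stand_free between -0.036 and 0.07 m and y of caddy_bar in the frame of stand_free between -0.02 and 0.02 m and z of caddy_bar in the frame of stand_free between 0.242 and 0.258 m and angle between the y axis of caddy and the y axis of stand_free, either way round below 0.35 rad and angle between caddy's own z axis and vertical below 0.2 rad and contact force between caddy and stand_free above 2 N and linear speed of caddy below 0.03 m/s and angular speed of caddy below 0.3 rad/s and contact force between the fingers and caddy below 0.1 N and horizontal distance between can and pad below 0.02 m and z of can in the frame of caddy between 0.002 and 0.018 m and angle between each of can, stay_can's own z axis and vertical below 0.35 rad and z of stay_can in the frame of caddy between -0.003 and 0.018 m and contact force between the fingers and can below 0.1 N), for 0.3 s.
At the end, for the whole second after the job is handed in: Caddy at rest, released, hung by its bar on both prongs of the empty stand (20 mm sideways, 8 mm in height, square to the prongs within 0.35 rad, tilt under 0.2 rad); yellow can upright on the pad within 20 mm, green can upright in its own pocket (tilt under 0.35 rad) (all of step 2); the robot touches nothing.
It fails at once if the red can is disturbed (moved over 25 mm) (distance of near_red from where it was at the start of the episode above 0.025 m).
It fails at once if the white can is disturbed (moved over 25 mm) (distance of near_white from where it was at the start of the episode above 0.025 m).
It fails at once if the grey basket is disturbed (moved over 30 mm) (distance of basket from where it was at the start of the episode above 0.03 m).
It fails at once if the meter is disturbed (moved over 30 mm) (distance of meter from where it was at the start of the episode above 0.03 m).
It fails at once if the green can leaves its pocket (z of stay_can in the frame of caddy above 0.04 m).
It also fails if it takes over 64 s, if anything falls off the work surface, if the arm or the gripper's body presses on something with over 40 N, if the wrist force passes 120 N, or if a joint passes its speed limit or range.

## Robot

A 7-joint arm with a two-finger parallel gripper is mounted at the origin on the work surface. World frame = base frame: x ahead of the robot, y to its left, z up, the work surface at z = 0. Lengths are in m, angles in rad, forces in N, time in s.
With the tool pointing down it reaches from about 0.425 to 0.925 m from the base axis. Payload 6.8 kg.
Tool frame: the origin (TCP) lies at the very end of the fingers, on their centre line; the grasp point (between the pads) lies 19 mm behind it; z points along the fingers, y is the line along which they close (so a half turn about z gives the same grasp; the last joint's range is limited). The gripper opens to 85 mm and grips with 20 to 120 N. Pads are 22 mm wide; open, the fingers measure 114 mm over their backs; the gripper's body (76 mm by 85 mm) begins 54 mm behind the grasp point. The pads swing forward as they close: fully open they stand 13 mm farther back than shut.
Start: joints at [-1.301, 0.477, 0.022, 1.555, -0.011, 1.109, -0.083], TCP at [0.249, 0.627, 0.231] pointing down, gripper open.
Joint ranges: [-2.96, 2.96], [-0.34, 2.1], [-1.41, 1.46], [0.24, 2.44], [-1.37, 4.51], [0.17, 1.92], [-2.96, 2.96]. Speed limits (rad/s): [2.39, 2.39, 3.14, 3.14, 3.14, 3.14, 3.14].

## Interface

Orientations are given as a unit quaternion [w, x, y, z].
In Python, from station import telemetry, viewer, job, search_frame, cut_out gives the robot as it stands. The module is installed in compiled form; this text tells all that it offers.
- The arm moves only by the shell command python3 -m crank 'ROWS' [FORCE]. ROWS is JSON, a list of rows, each an object with "delta_rot": the turn, a rotation vector about the tool's x, y, z in degrees, a list of three; "xyz": the shift along the tool's x, y, z in m, a list of three; "fingers": the gripper command: -1 is fully open, 1 is shut, values between are in proportion. In form: [{"delta_rot": [ax, ay, az], "xyz": [dx, dy, dz], "fingers": fingers}, ...]. A call has 1 to 10 rows; each row is the pose to reach, as a shift and turn from the pose commanded when the call began, along the tool's axes at that moment; what a row does not reach only later rows make up. A row lasts 1/10 s, in which the tool goes at most 50 mm and 8.59 degrees, less where a joint would pass 70% of its speed; a pose out of reach is approached as far as the arm can. A call with a gripper value outside its range is refused whole. The fingers move at their own pace and stop on an object; FORCE is the grip in N (left out, the last holds). Time passes only in rows, so rows that repeat a pose let the fingers close. It gives the time, the measured TCP pose, the force, the opening and the grip force at its end, in the units of the state.
- telemetry.get_obs(): the state, without advancing time (a new reading comes with each control period).
- viewer.read_camera(name): name is "scene" or "top"; returns a dict with "img" (480x640x3 uint8, red, green, blue), "fx", "fy", "cx", "cy" (pixels), "k1" (the pictures are not rectified: a ray, as slopes to the right and down, at radius r is drawn at 1 + k1 r^2 times it, then the intrinsics apply), "origin" and "rotation" of the camera in the world. Camera axes: x right, y up, looking along -z (the intrinsics and any distortion apply to the point x, -y, -z); pixel columns grow to the right and rows downward; lengths in m; the calibration is good to about 2 mm. A picture is of the moment at which its call begins. There is no depth.
- job.hand_in(): hands the job in; it is judged then, once.
Trained networks look in the newest picture that a camera, given by its name, has taken for a name from the list of things; names that differ only in an ending like _2 or _b are one class to them, and where a whole thing is asked for, a point or a joint stands for the part that bears it (a point fixed in the world has none). Each returns a list of dicts, best first, with "score" (0 to 1); they miss things now and then, are a little off and sometimes report something else, mostly with a low value. They report only what shows in the picture. A call takes as long as a camera call. They do not tell look-alikes from the thing itself.
- search_frame(camera, thing): "pixel" ([column, row] in pixels, amid what is visible of it).
- cut_out(camera, thing): "pixels" (480x640 bool, what is visible of it) and "pixel" ([column, row] in pixels, amid what is visible of it).
The state is a dict: "t": time; "q": joint angles; "joint_vel": joint speeds; "joint_torque": joint torques, N m; "eef_pos": TCP position; "tool_rot": TCP orientation; "contact_force": force on the tool from outside, world axes, zero at the start; "torque": the same for the moment, N m; "gripper_width": opening from 0.0 (shut) to 1.0 (fully open); "grasp_force": force on a finger pad.
Only numpy, scipy, OpenCV 4.12 (cv2) and the standard library are available. Lean on these libraries where they do the work, as an engineer would, in place of code of your own. Each camera call takes 0.05 s, during which the arm holds its last target. There are 200 camera calls.

## Working session

There is one attempt and no reset: what is moved stays moved. The work goes in short steps, Python scripts to look and compute and a shell command to move; the robot and the scene stay as the last step left them, time stands still between calls to the robot, and variables do not carry over. Pictures are saved under pics/ and viewed, at most 10 in all, crops included, and the job is handed in when it is done.

```bash
mkdir -p pics; cat > h.py <<'E'
import numpy as np,cv2
from station import telemetry,viewer,job,search_frame,cut_out
def cam(n):
    c=viewer.read_camera(n); return c
def ray(c,px):
    d=np.array([(px[0]-c["cx"])/c["fx"],(px[1]-c["cy"])/c["fy"]]); u=d.copy()
    for _ in range(20): u=d/(1+c["k1"]*(u@u))
    R=np.array(c["rotation"]).reshape(3,3)
    return np.array(c["origin"]),R@np.array([u[0],-u[1],-1])
def at(c,px,z):
    o,d=ray(c,px); return o+d*(z-o[2])/d[2]
def proj(c,P):
    R=np.array(c["rotation"]).reshape(3,3); p=R.T@(np.array(P)-np.array(c["origin"]))
    u=np.array([p[0],-p[1]])/-p[2]; u=u*(1+c["k1"]*(u@u))
    return np.array([c["fx"]*u[0]+c["cx"],c["fy"]*u[1]+c["cy"]])
def save(c,n): cv2.imwrite(f"pics/{n}.png",c["img"][:,:,::-1])
E
python3 - <<'E'
from h import *
np.set_printoptions(precision=3,suppress=True)
for n in("scene","top"):
    c=cam(n);save(c,n+"0");print(n,np.array(c["origin"]),np.array(c["rotation"]).tolist(),c["fx"],c["k1"])
    for t in("caddy","caddy_bar","pad","can","stay_can","near_red","near_white","stand_free","stand_used","basket","meter"):
        print(t,[(np.round(r["pixel"]).tolist(),round(r["score"],2)) for r in search_frame(n,t)][:5])
print(telemetry.get_obs())
E
```

```text
scene [ 1.085 -0.084  1.148] [0.7306360182513132, 0.20479529361114426, 0.18548902096105224, 0.62435864665391] 528.205371568225 -0.012587550585676295
caddy [([322.0, 308.0], 0.88)]
caddy_bar [([324.0, 306.0], 0.58)]
pad [([357.0, 257.0], 0.46)]
can [([256.0, 255.0], 0.69), ([235.0, 227.0], 0.6)]
stay_can [([294.0, 324.0], 0.57)]
near_red [([226.0, 265.0], 0.6)]
near_white [([282.0, 247.0], 0.79)]
stand_free [([451.0, 329.0], 0.62)]
stand_used [([194.0, 363.0], 0.77)]
basket [([199.0, 300.0], 0.75)]
meter [([356.0, 254.0], 0.74)]
top [ 0.346 -0.016  0.956] [0.7105924664193987, 0.05466438079271483, -0.05442022134350497, -0.6993629899054343] 457.37243691043454 0.00422473098538317
caddy [([310.0, 201.0], 0.76), ([341.0, 173.0], 0.5)]
caddy_bar [([309.0, 201.0], 0.58)]
pad [([276.0, 218.0], 0.57)]
can [([379.0, 275.0], 0.86), ([405.0, 317.0], 0.8)]
stay_can [([342.0, 172.0], 0.55), ([170.0, 155.0], 0.22)]
near_red [([415.0, 266.0], 0.84)]
near_white [([344.0, 282.0], 0.74)]
stand_free [([172.0, 154.0], 0.89)]
stand_used [([455.0, 157.0], 0.57)]
basket [([461.0, 191.0], 0.59)]
meter [([256.0, 267.0], 0.79)]
{'t': 1.2, 'q': array([-1.301,  0.477,  0.022,  1.555, -0.012,  1.109, -0.083]), 'joint_vel': array([-0.001, -0.   ,  0.001,  0.   , -0.001,  0.001,  0.   ]), 'joint_torque': array([  0.   , -59.633,   1.606, -28.154,   0.013,   0.002,   0.   ]), 'eef_pos': array([0.249, 0.627, 0.231]), 'tool_rot': array([-0.   ,  0.188,  0.982,  0.   ]), 'contact_force': array([ 0.69 , -0.436, -0.368]), 'torque': array([ 0.009,  0.011, -0.024]), 'grasp_force': 0.0, 'gripper_width': 0.9966381433174167}
```

View pics/scene0.png

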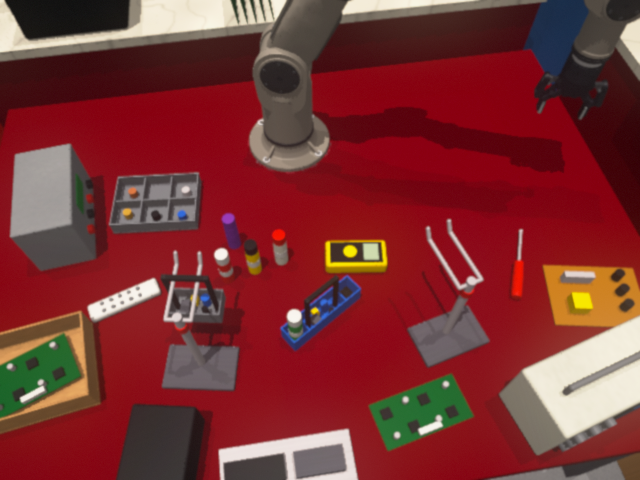

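View pics/top0.png

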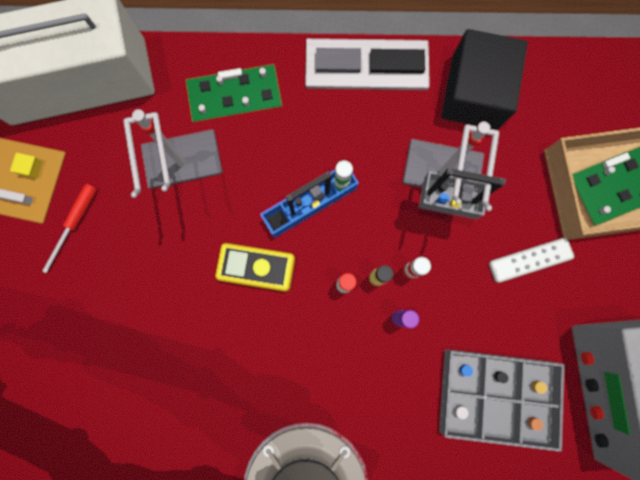

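```bash
sed -i 's/np.array(c\["rotation"\]).reshape(3,3)/Rotation.from_quat(np.array(c["rotation"])[[1,2,3,0]]).as_matrix()/; s/^import numpy as np,cv2/import numpy as np,cv2\nfrom scipy.spatial.transform import Rotation\nfrom scipy.optimize import minimize/' h.py
cat >> h.py <<'E'
def box(x0,x1,y0,y1,z0,z1): return np.array([[x,y,z] for x in(x0,x1) for y in(y0,y1) for z in(z0,z1)])
def cyl(x,y,r,z0,z1): return np.array([[x+r*np.cos(a),y+r*np.sin(a),z] for a in np.linspace(0,6.28,25) for z in(z0,z1)])
CAN=[cyl(0,0,.016,0,.115)]
def CADDY(g): return [box(-.024,.024,-.102,.102,0,.05),box(-.005,.005,.038,.046,0,.145),box(-.005,.005,-.046,-.038,0,.145),box(-.005,.005,-.046,.046,.135,.145),cyl(0,.078*g,.016,.005,.12)]
STAND=[box(45e-3,.145,-.08,.08,0,.012),cyl(.085,0,.009,0,.253)]+[p for s in(1,-1) for p in(box(-.035,.085,s*.024-.004,s*.024+.004,.237,.245),np.vstack([box(-.039,-.031,s*.024-.004,s*.024+.004,.237,.245),box(-.052,-.044,s*.024-.004,s*.024+.004,.26,.266)]))]+[box(.081,.089,-.028,.028,.237,.245)]
def rend(c,parts,p,up=4):
    m=np.zeros((480*up,640*up),np.uint8);s,k=np.sin(p[2]),np.cos(p[2])
    for P in parts:
        W=np.c_[p[0]+k*P[:,0]-s*P[:,1],p[1]+s*P[:,0]+k*P[:,1],P[:,2]]
        q=np.array([proj(c,w) for w in W])
        cv2.fillConvexPoly(m,cv2.convexHull(np.round(((q+.5)*up-.5)).astype(np.int32)),1)
    return cv2.resize(m.astype(np.float32),(640,480),interpolation=cv2.INTER_AREA)
def fit(cs,masks,parts,p0,yaw=True):
    n=3 if yaw else 2
    def f(v):
        p=list(v)+list(p0[n:]);t=0
        for c,m in zip(cs,masks):
            r=rend(c,parts,p);t+=1-np.minimum(r,m).sum()/np.maximum(r,m).sum()
        return t
    sx=np.array([list(p0[:n])]+[[p0[j]+(([.012,.012,.15][j]) if j==i else 0) for j in range(n)] for i in range(n)])
    r=minimize(f,p0[:n],method="Nelder-Mead",options=dict(initial_simplex=sx,xatol=2e-4,fatol=1e-4,maxiter=120))
    return r.x,r.fun
def mask(n,t,near,c):
    L=cut_out(n,t); L=[l for l in L if np.hypot(*(np.array(l["pixel"])-proj(c,near)))<45]
    return L[0]["pixels"].astype(np.float32) if L else None
E
cat > m.py <<'E'
from h import *
np.set_printoptions(precision=4,suppress=True)
cs={n:cam(n) for n in("scene","top")};t=cs["top"]
def go(things,parts,p0,yaw=True):
    C=[];M=[]
    for n,c in cs.items():
        m=None
        for th in things:
            q=mask(n,th,[p0[0],p0[1],.06],c)
            if q is not None: m=q if m is None else np.maximum(m,q)
        if m is not None: C.append(c);M.append(m)
    print(things,len(M),*fit(C,M,parts,p0,yaw),flush=True)
    for c,m in zip(C,M): print("  single",fit([c],[m],parts,p0,yaw))
A=at(t,(379,275),.1);B=at(t,(344,282),.1);R=at(t,(415,266),.1)
K=at(t,(310,201),.03);S=at(t,(182,157),.0);M=at(t,(256,267),.04);BK=at(t,(461,191),.2);G=at(t,(344,170),.12)
print(A,B,R,K,S,M,BK,G,at(cs["scene"],(256,240),.115))
go(["can"],CAN,[A[0],A[1],0],False)
go(["near_white"],CAN,[B[0],B[1],0],False)
go(["near_red"],CAN,[R[0],R[1],0],False)
go(["caddy","stay_can"],CADDY(-1),[K[0],K[1],np.arctan2(-(K-G)[0],(K-G)[1])])
go(["stand_free"],STAND,[S[0]-.06,S[1]+.02,.1])
im=t["img"][150:300,250:450,::-1];cv2.imwrite("pics/crop1.png",cv2.resize(im,(800,600),interpolation=cv2.INTER_CUBIC))
E
time python3 m.py
```

```text
[ 0.4107 -0.1322  0.1   ] [ 0.3966 -0.0668  0.1   ] [ 0.4287 -0.1998  0.1   ] [0.5673 0.0007 0.03  ] [0.668  0.2812 0.    ] [0.4274 0.1064 0.04  ] [ 0.5482 -0.2587  0.2   ] [ 0.607  -0.0642  0.12  ] [ 0.4052 -0.124   0.115 ]
['can'] 2 [ 0.4131 -0.139 ] 1.1531362533569336
  single (array([ 0.334 , -0.1841]), np.float64(0.06423091888427734))
  single (array([ 0.4131, -0.139 ]), np.float64(0.15313619375228882))
['near_white'] 2 [ 0.3974 -0.0712] 0.21518850326538086
  single (array([ 0.399 , -0.0707]), np.float64(0.10465753078460693))
  single (array([ 0.3974, -0.0717]), np.float64(0.10307562351226807))
['near_red'] 2 [ 0.429  -0.2079] 0.1318833827972412
  single (array([ 0.4295, -0.2079]), np.float64(0.07470357418060303))
  single (array([ 0.4287, -0.2076]), np.float64(0.05445128679275513))
['caddy', 'stay_can'] 2 [0.5701 0.003  0.5678] 0.19563746452331543
  single (array([0.5706, 0.0031, 0.568 ]), np.float64(0.07240581512451172))
  single (array([0.5695, 0.0024, 0.5659]), np.float64(0.11505448818206787))
['stand_free'] 2 [0.5717 0.2603 0.2276] 0.22608590126037598
  single (array([0.5732, 0.2607, 0.2479]), np.float64(0.14278733730316162))
  single (array([0.5707, 0.2592, 0.2299]), np.float64(0.07001149654388428))
real	0m7.984s
user	0m8.051s
sys	0m0.849s
```

View pics/crop1.png

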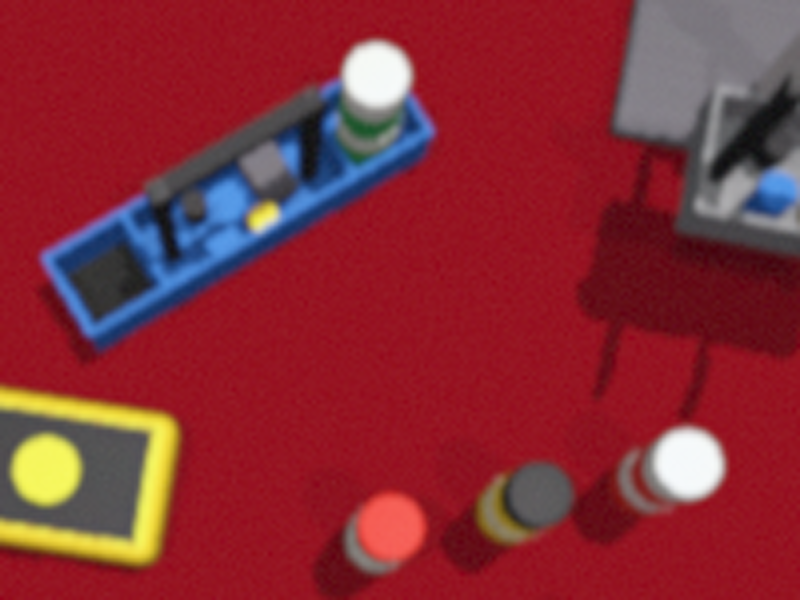

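Candidates for the yellow can in the top image are the yellow can with a black cap at (379,275) and the purple one at (405,317). The first fits: it stands between the white (344,282) and red (415,266) cans, and its position is exactly midway between theirs. The crop also shows the pad in the caddy's left pocket, at about (276,219), and the green can in the other.

```bash
cat > d.py <<'E'
import sys
from h import *
np.set_printoptions(precision=4,suppress=True)
def rows(*targets):
    o=telemetry.get_obs();p=np.array(o["eef_pos"]);R=Rotation.from_quat(np.array(o["tool_rot"])[[1,2,3,0]])
    print("t",o["t"],"p",p,"yaw",np.degrees(np.arctan2(*R.as_matrix()[[1,0],1])),"q",o["q"],"F",o["contact_force"],"w",o["gripper_width"],"g",o["grasp_force"])
    for x,y,z,a in targets:
        b=np.radians(a);Y=np.array([np.cos(b),np.sin(b),0]);Z=np.array([0,0,-1.]);X=np.cross(Y,Z)
        T=Rotation.from_matrix(np.c_[X,Y,Z])
        print((x,y,z,a),"xyz",R.inv().apply(np.array([x,y,z])-p),"rot",np.degrees((R.inv()*T).as_rotvec()))
if __name__=="__main__": rows(*[tuple(map(float,a.split(","))) for a in sys.argv[1:]])
E
python3 d.py .33,.50,.33,60 .46,.18,.33,30 .413,-.139,.25,12.8
```

```text
t 1.9 p [0.249  0.6274 0.2313] yaw 68.3500191417156 q [-1.3011  0.477   0.0224  1.5554 -0.0115  1.1093 -0.0831] F [ 0.0232 -0.5507  0.0969] w 0.9992808577128774 g 0.0
(0.33, 0.5, 0.33, 60.0) xyz [-0.1223 -0.0885 -0.0987] rot [0.0028 0.0003 8.35  ]
(0.46, 0.18, 0.33, 30.0) xyz [-0.3612 -0.338  -0.0987] rot [ 0.0028 -0.0004 38.35  ]
(0.413, -0.139, 0.25, 12.8) xyz [-0.4352 -0.6518 -0.0187] rot [ 0.0028 -0.0008 55.55  ]
```

```bash
python3 -m crank '[{"delta_rot":[0,0,2],"xyz":[-0.02,-0.015,-0.02],"fingers":-1},{"delta_rot":[0,0,5],"xyz":[-0.06,-0.045,-0.06],"fingers":-1},{"delta_rot":[0,0,8],"xyz":[-0.09,-0.07,-0.085],"fingers":-1},{"delta_rot":[0,0,14],"xyz":[-0.13,-0.1,-0.1],"fingers":-1},{"delta_rot":[0,0,20],"xyz":[-0.165,-0.135,-0.1],"fingers":-1},{"delta_rot":[0,0,26],"xyz":[-0.2,-0.17,-0.1],"fingers":-1},{"delta_rot":[0,0,30],"xyz":[-0.24,-0.21,-0.1],"fingers":-1},{"delta_rot":[0,0,34],"xyz":[-0.275,-0.245,-0.1],"fingers":-1},{"delta_rot":[0,0,37],"xyz":[-0.31,-0.28,-0.1],"fingers":-1},{"delta_rot":[0,0,38],"xyz":[-0.345,-0.315,-0.1],"fingers":-1}]'
python3 d.py .46,.0,.28,15 .413,-.139,.25,12.8
```

```text
t: 2.9
eef_pos: [0.4478, 0.2196, 0.3317]
tool_rot: [0.0, 0.498, 0.867, 0.001]
contact_force: [1.8, 0.2, -0.3]
gripper_width: 0.996
grasp_force: 0.0
t 2.9 p [0.4478 0.2196 0.3317] yaw 30.26110902710994 q [-0.8938  0.0874  0.3394  1.8544 -0.0316  1.204  -0.0162] F [ 1.7567  0.1959 -0.3315] w 0.995699059189341 g 0.0
(0.46, 0.0, 0.28, 15.0) xyz [-0.1959 -0.1002  0.0515] rot [ 0.0488 -0.0331 15.2611]
(0.413, -0.139, 0.25, 12.8) xyz [-0.2923 -0.2108  0.0813] rot [ 0.0482 -0.0341 17.4611]
```

```bash
python3 -m crank '[{"delta_rot":[0,0,4],"xyz":[-0.035,-0.02,0.01],"fingers":-1},{"delta_rot":[0,0,8],"xyz":[-0.075,-0.04,0.02],"fingers":-1},{"delta_rot":[0,0,11],"xyz":[-0.115,-0.06,0.03],"fingers":-1},{"delta_rot":[0,0,14],"xyz":[-0.155,-0.08,0.04],"fingers":-1},{"delta_rot":[0,0,15],"xyz":[-0.19,-0.1,0.05],"fingers":-1},{"delta_rot":[0,0,16],"xyz":[-0.22,-0.13,0.06],"fingers":-1},{"delta_rot":[0,0,17],"xyz":[-0.25,-0.165,0.07],"fingers":-1},{"delta_rot":[0,0,17.4],"xyz":[-0.275,-0.195,0.08],"fingers":-1},{"delta_rot":[0,0,17.4],"xyz":[-0.292,-0.211,0.081],"fingers":-1},{"delta_rot":[0,0,17.4],"xyz":[-0.292,-0.211,0.081],"fingers":-1}]'
python3 d.py  .413,-.139,.077,12.8
```

```text
t: 3.9
eef_pos: [0.4114, -0.1402, 0.2503]
tool_rot: [0.0, 0.625, 0.78, -0.0]
contact_force: [0.2, 0.2, 0.5]
gripper_width: 0.997
grasp_force: 0.0
t 3.9 p [ 0.4114 -0.1402  0.2503] yaw 12.599661059212352 q [-0.4807  0.03    0.695   2.1102 -0.0227  1.0084  0.4461] F [0.2268 0.1807 0.5052] w 0.996939421807417 g 0.0
(0.413, -0.139, 0.077, 12.8) xyz [0.0008 0.0018 0.1733] rot [ 0.0011  0.0035 -0.2003]
```

```bash
python3 -m crank '[{"delta_rot":[0,0,0],"xyz":[0.001,0.002,0.03],"fingers":-1},{"delta_rot":[0,0,0],"xyz":[0.001,0.002,0.07],"fingers":-1},{"delta_rot":[0,0,0],"xyz":[0.001,0.002,0.105],"fingers":-1},{"delta_rot":[0,0,0],"xyz":[0.001,0.002,0.135],"fingers":-1},{"delta_rot":[0,0,0],"xyz":[0.001,0.002,0.16],"fingers":-1},{"delta_rot":[0,0,0],"xyz":[0.001,0.002,0.172],"fingers":-1},{"delta_rot":[0,0,0],"xyz":[0.001,0.002,0.173],"fingers":-1},{"delta_rot":[0,0,0],"xyz":[0.001,0.002,0.173],"fingers":-1}]' 40
python3 d.py  .413,-.139,.077,12.8
```

```text
t: 4.7
eef_pos: [0.4152, -0.1355, 0.0779]
tool_rot: [0.0, 0.623, 0.782, 0.0]
contact_force: [0.4, 0.4, -0.6]
gripper_width: 0.995
grasp_force: 0.0
t 4.7 p [ 0.4152 -0.1355  0.0779] yaw 12.965737372178005 q [-0.3111  0.3745  0.5806  2.2661 -0.3701  0.5891  0.7752] F [ 0.4152  0.4063 -0.6085] w 0.9947662214071079 g 0.0
(0.413, -0.139, 0.077, 12.8) xyz [-0.0029 -0.0029  0.0009] rot [0.0467 0.0058 0.1657]
```

```bash
python3 -m crank '[{"delta_rot":[0,0,0],"xyz":[-0.003,-0.002,0],"fingers":-1},{"delta_rot":[0,0,0],"xyz":[-0.003,-0.002,0],"fingers":0},{"delta_rot":[0,0,0],"xyz":[-0.003,-0.002,0],"fingers":1},{"delta_rot":[0,0,0],"xyz":[-0.003,-0.002,0],"fingers":1},{"delta_rot":[0,0,0],"xyz":[-0.003,-0.002,0],"fingers":1},{"delta_rot":[0,0,0],"xyz":[-0.003,-0.002,0],"fingers":1},{"delta_rot":[0,0,0],"xyz":[-0.003,-0.002,0],"fingers":1},{"delta_rot":[0,0,0],"xyz":[-0.003,-0.002,0],"fingers":1}]' 40
python3 d.py  .413,-.139,.077,12.8
```

```text
t: 5.5
eef_pos: [0.4136, -0.1389, 0.0776]
tool_rot: [0.0, 0.623, 0.782, 0.0]
contact_force: [-0.1, 0.9, 6.3]
gripper_width: 0.366
grasp_force: 39.1
t 5.5 p [ 0.4136 -0.1389  0.0776] yaw 12.95281964891447 q [-0.3028  0.3747  0.5809  2.267  -0.3709  0.5885  0.7845] F [-0.1175  0.8683  6.285 ] w 0.3657473969332375 g 39.107449650764465
(0.413, -0.139, 0.077, 12.8) xyz [ 0.0001 -0.0006  0.0006] rot [ 0.0337 -0.0062  0.1528]
```

```bash
python3 -m crank '[{"delta_rot":[0,0,0],"xyz":[0,0,-0.015],"fingers":1},{"delta_rot":[0,0,0],"xyz":[0,0,-0.045],"fingers":1},{"delta_rot":[0,0,0],"xyz":[0,0,-0.08],"fingers":1},{"delta_rot":[0,0,0],"xyz":[0,0,-0.12],"fingers":1},{"delta_rot":[0,0,0],"xyz":[0,0,-0.15],"fingers":1},{"delta_rot":[0,0,0],"xyz":[0,0,-0.165],"fingers":1},{"delta_rot":[0,0,0],"xyz":[0,0,-0.165],"fingers":1}]'
python3 - <<'E'
from h import *
from d import rows
c=cam("top");print(at(c,(276.6,220.5),.01))
p=[.570,.003,.567];k=lambda y:[p[0]-np.sin(p[2])*y,p[1]+np.cos(p[2])*y]
print(k(.078)); print([x["pixel"] for x in search_frame("top","pad")])
im=c["img"].copy()
from h import CADDY,STAND
def draw(im,parts,p):
    s,kk=np.sin(p[2]),np.cos(p[2])
    for P in parts:
        W=np.c_[p[0]+kk*P[:,0]-s*P[:,1],p[1]+s*P[:,0]+kk*P[:,1],P[:,2]]
        for i in range(len(W)):
            for j in range(i):
                if (len(W)==8 and (abs(P[i]-P[j])>1e-6).sum()==1):
                    a,b=proj(c,W[i]),proj(c,W[j]);f=lambda v:tuple(int(t) for t in np.round(((v-off)*4+1.5)))
                    cv2.line(im,f(a),f(b),(0,255,0),1)
out=[]
for off,par,pp in((np.array([245,150]),CADDY(-1)+[box(-.021,.021,.057,.099,.005,.05)],p),(np.array([110,90]),STAND,[.571,.26,.235])):
    big=cv2.resize(im[off[1]:off[1]+150,off[0]:off[0]+ 130],None,fx=4,fy=4,interpolation=cv2.INTER_CUBIC)
    draw(big,par,pp);out.append(big)
o=np.hstack(out);o=cv2.resize(o,None,fx=.768,fy=.768,interpolation=cv2.INTER_AREA);cv2.imwrite("pics/ov1.png",o[:,:,::-1])
rows((.528,.069,.25,32.5),(.528,.069,.09,32.5))
E
```

```text
t: 6.2
eef_pos: [0.4144, -0.139, 0.244]
tool_rot: [0.001, 0.623, 0.782, 0.002]
contact_force: [0.5, 0.6, -1.0]
gripper_width: 0.36
grasp_force: 40.0
[0.5289 0.0706 0.01  ]
[np.float64(0.5281058941421383), np.float64(0.0687942542656293)]
[[272.2, 222.1], [477.4, 178.8]]
t 6.3 p [ 0.4128 -0.1386  0.2416] yaw 12.97588021232247 q [-0.5222  0.0466  0.7426  2.121  -0.0383  0.9871  0.4675] F [-0.2328 -0.0911 -1.0258] w 0.36365737793012 g 39.98009204864502
(0.528, 0.069, 0.25, 32.5) xyz [ 0.1764  0.1589 -0.0083] rot [ -0.0124  -0.0398 -19.5241]
(0.528, 0.069, 0.09, 32.5) xyz [0.1763 0.1589 0.1517] rot [ -0.0124  -0.0398 -19.5241]
```

View pics/ov1.png

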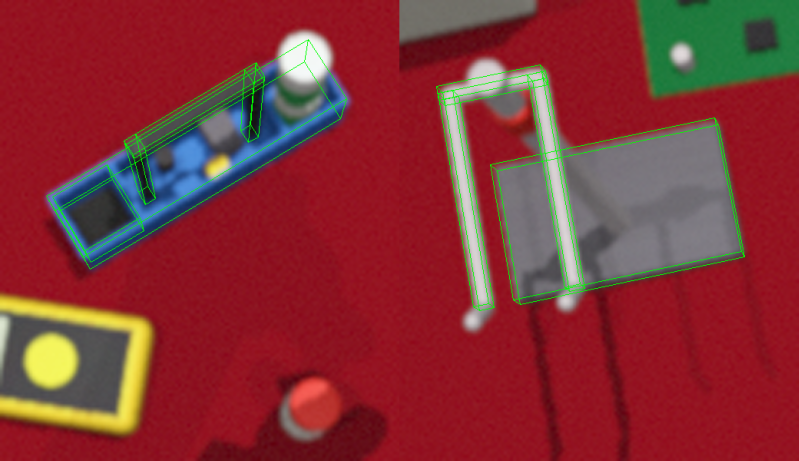

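The overlay matches the caddy (pocket at the pad) and the stand's prongs and base within a pixel or so.

```bash
python3 -m crank '[{"delta_rot":[0,0,-1],"xyz":[0.012,0.01,-0.005],"fingers":1},{"delta_rot":[0,0,-4],"xyz":[0.04,0.035,-0.008],"fingers":1},{"delta_rot":[0,0,-8],"xyz":[0.075,0.065,-0.008],"fingers":1},{"delta_rot":[0,0,-13],"xyz":[0.11,0.098,-0.008],"fingers":1},{"delta_rot":[0,0,-17],"xyz":[0.145,0.13,-0.008],"fingers":1},{"delta_rot":[0,0,-19],"xyz":[0.168,0.151,-0.008],"fingers":1},{"delta_rot":[0,0,-19.5],"xyz":[0.1765,0.159,-0.008],"fingers":1},{"delta_rot":[0,0,-19.5],"xyz":[0.1765,0.159,-0.008],"fingers":1},{"delta_rot":[0,0,-19.5],"xyz":[0.1765,0.159,-0.008],"fingers":1}]'
python3 d.py .528,.0695,.145,32.5  .528,.0695,.0885,32.5
```

```text
t: 7.2
eef_pos: [0.5278, 0.0674, 0.2495]
tool_rot: [-0.001, 0.482, 0.876, -0.001]
contact_force: [0.1, -1.0, -1.5]
gripper_width: 0.371
grasp_force: 40.0
t 7.2 p [0.5278 0.0674 0.2495] yaw 32.357408435089916 q [-0.7095  0.2417  0.5547  1.9033 -0.1457  1.0386  0.4714] F [ 0.0767 -0.9649 -1.4947] w 0.3705055283030865 g 39.96636092662811
(0.528, 0.0695, 0.145, 32.5) xyz [0.0016 0.0015 0.1045] rot [-0.1366  0.0045 -0.1426]
(0.528, 0.0695, 0.0885, 32.5) xyz [0.0016 0.0017 0.161 ] rot [-0.1366  0.0045 -0.1426]
```

```bash
python3 -m crank '[{"delta_rot":[0,0,0],"xyz":[0.001,0.001,0.02],"fingers":1},{"delta_rot":[0,0,0],"xyz":[0.0015,0.0015,0.05],"fingers":1},{"delta_rot":[0,0,0],"xyz":[0.0015,0.0015,0.08],"fingers":1},{"delta_rot":[0,0,0],"xyz":[0.0015,0.0015,0.1],"fingers":1},{"delta_rot":[0,0,0],"xyz":[0.0015,0.0015,0.104],"fingers":1},{"delta_rot":[0,0,0],"xyz":[0.0015,0.0015,0.104],"fingers":1},{"delta_rot":[0,0,0],"xyz":[0.0015,0.0015,0.104],"fingers":1}]'
python3 - <<'E'
from h import *
from d import rows
rows((.528,.0695,.0885,32.5))
out=[]
for n in("top","scene"):
    c=cam(n)
    px=proj(c,[.528,.0695,.06]).astype(int)
    out.append(cv2.resize(c["img"][px[1]-45:px[1]+45,px[0]-30:px[0]+30],None,fx=6,fy=6,interpolation=cv2.INTER_CUBIC))
cv2.imwrite("pics/ins.png",np.hstack(out)[:,:,::-1])
E
```

```text
t: 7.9
eef_pos: [0.5297, 0.0701, 0.1475]
tool_rot: [0.001, 0.482, 0.876, 0.001]
contact_force: [1.0, -0.3, -0.4]
gripper_width: 0.366
grasp_force: 40.0
t 7.9 p [0.5297 0.0701 0.1475] yaw 32.3679728777206 q [-0.6549  0.3787  0.5069  1.9999 -0.2482  0.8206  0.5571] F [ 1.0445 -0.2754 -0.4429] w 0.3656803729538102 g 39.96358573436737
(0.528, 0.0695, 0.0885, 32.5) xyz [ 0.0005 -0.0019  0.059 ] rot [ 0.0993  0.0299 -0.1321]
```

View pics/ins.png

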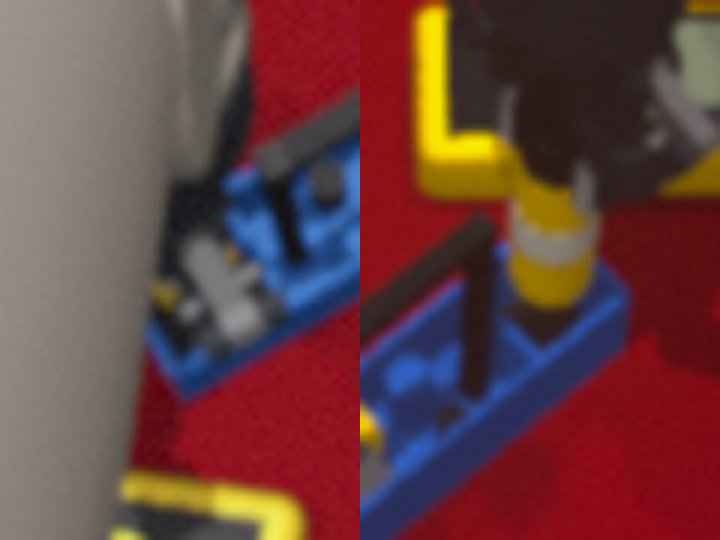

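The can hangs over the pad pocket (scene half of the crop, around (555,270)), upright and clear of the walls. Lowering it now.

```bash
python3 -m crank '[{"delta_rot":[0,0,0],"xyz":[0.0005,-0.0015,0.012],"fingers":1},{"delta_rot":[0,0,0],"xyz":[0.0005,-0.0015,0.024],"fingers":1},{"delta_rot":[0,0,0],"xyz":[0.0005,-0.0015,0.036],"fingers":1},{"delta_rot":[0,0,0],"xyz":[0.0005,-0.0015,0.046],"fingers":1},{"delta_rot":[0,0,0],"xyz":[0.0005,-0.0015,0.053],"fingers":1},{"delta_rot":[0,0,0],"xyz":[0.0005,-0.0015,0.057],"fingers":1},{"delta_rot":[0,0,0],"xyz":[0.0005,-0.0015,0.0585],"fingers":1},{"delta_rot":[0,0,0],"xyz":[0.0005,-0.0015,0.0585],"fingers":1}]'
python3 d.py .528,.0695,.0885,32.5
```

```text
t: 8.8
eef_pos: [0.5278, 0.0703, 0.0879]
tool_rot: [0.0, 0.481, 0.876, 0.0]
contact_force: [-0.4, -0.0, -0.8]
gripper_width: 0.367
grasp_force: 40.0
t 8.8 p [0.5278 0.0703 0.0879] yaw 32.43830705103597 q [-0.6101  0.4686  0.4568  2.041  -0.315   0.6985  0.6138] F [-0.3843 -0.0138 -0.7779] w 0.3668089684471627 g 39.98945474624634
(0.528, 0.0695, 0.0885, 32.5) xyz [-0.0008 -0.0002 -0.0006] rot [ 0.0189  0.0055 -0.0617]
```

```bash
python3 -m crank '[{"delta_rot":[0,0,0],"xyz":[0,0,0.001],"fingers":1},{"delta_rot":[0,0,0],"xyz":[0,0,0.0015],"fingers":1},{"delta_rot":[0,0,0],"xyz":[0,0,0.0015],"fingers":1},{"delta_rot":[0,0,0],"xyz":[0,0,0.0015],"fingers":0},{"delta_rot":[0,0,0],"xyz":[0,0,0.0015],"fingers":-0.5},{"delta_rot":[0,0,0],"xyz":[0,0,0.0015],"fingers":-1},{"delta_rot":[0,0,0],"xyz":[0,0,0.0015],"fingers":-1},{"delta_rot":[0,0,0],"xyz":[0,0,0.0015],"fingers":-1},{"delta_rot":[0,0,0],"xyz":[0,0,0.0015],"fingers":-1}]'
python3 d.py .528,.0695,.25,32.5 .57,.003,.25,32.5
```

```text
t: 9.7
eef_pos: [0.5275, 0.0704, 0.0862]
tool_rot: [-0.0, 0.481, 0.877, -0.0]
contact_force: [0.1, 0.1, -0.1]
gripper_width: 1.002
grasp_force: 0.0
t 9.7 p [0.5275 0.0704 0.0862] yaw 32.45222718243115 q [-0.6091  0.4713  0.4551  2.0421 -0.3168  0.6954  0.6151] F [ 0.1457  0.0831 -0.122 ] w 1.0020892438776303 g 0.0
(0.528, 0.0695, 0.25, 32.5) xyz [-0.001  -0.0001 -0.1638] rot [-0.0038 -0.001  -0.0478]
(0.57, 0.003, 0.25, 32.5) xyz [-0.0797 -0.0004 -0.1638] rot [-0.0038 -0.001  -0.0478]
```

```bash
python3 -m crank '[{"delta_rot":[0,0,0],"xyz":[0,0,-0.015],"fingers":-1},{"delta_rot":[0,0,0],"xyz":[0,0,-0.05],"fingers":-1},{"delta_rot":[0,0,0],"xyz":[0,0,-0.09],"fingers":-1},{"delta_rot":[0,0,0],"xyz":[0,0,-0.13],"fingers":-1},{"delta_rot":[0,0,0],"xyz":[0,0,-0.17],"fingers":-1},{"delta_rot":[0,0,0],"xyz":[-0.02,0,-0.18],"fingers":-1},{"delta_rot":[0,0,0],"xyz":[-0.05,0,-0.18],"fingers":-1},{"delta_rot":[0,0,0],"xyz":[-0.075,0,-0.18],"fingers":-1},{"delta_rot":[0,0,0],"xyz":[-0.08,0,-0.18],"fingers":-1},{"delta_rot":[0,0,0],"xyz":[-0.08,0,-0.18],"fingers":-1}]'
python3 - <<'E'
from h import *
from d import rows
C={n:cam(n) for n in("scene","top")}
p0=[.570,.003,.567]
c=C["scene"];out=[]
img=c["img"].copy();px=proj(c,[.57,.003,.06]).astype(int);off=px-np.array([60,45])
big=cv2.resize(img[off[1]:off[1]+90,off[0]:off[0]+120],None,fx=6,fy=6,interpolation=cv2.INTER_CUBIC)
P=CADDY(-1)[:4]
for Q in P:
    W=Rotation.from_euler("z",p0[2]).apply(Q)+np.array([p0[0],p0[1],0])
    for i in range(8):
        for j in range(i):
            if (abs(Q[i]-Q[j])>1e-6).sum()==1:
                f=lambda v:tuple(int(t) for t in (proj(c,v)-off+.5)*6)
                cv2.line(big,f(W[i]),f(W[j]),(0,255,0),1)
cv2.imwrite("pics/chk.png",big[:,:,::-1])
rows((.57,.003,.119,32.5))
E
```

```text
t: 10.7
eef_pos: [0.5704, 0.0021, 0.266]
tool_rot: [-0.0, 0.482, 0.876, -0.0]
contact_force: [0.1, 1.1, 0.2]
gripper_width: 1.003
grasp_force: 0.0
t 10.8 p [0.57   0.004  0.2659] yaw 32.50636440546321 q [-0.5922  0.3024  0.5966  1.8019 -0.1899  1.0956  0.6382] F [-0.0346  0.5961 -0.4164] w 1.000498630329066 g 0.0
(0.57, 0.003, 0.119, 32.5) xyz [-0.001  -0.0004  0.1469] rot [-0.0324 -0.0564  0.0063]
```

View pics/chk.png

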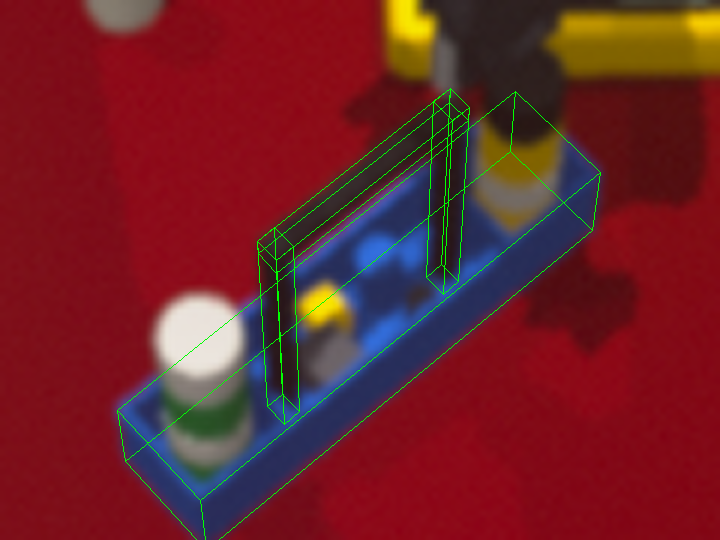

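The yellow can stands in the free pocket (about (515,170)), the green can at (200,380) is unmoved, and the bar is where expected. Next, gripping the bar.

```bash
python3 -m crank '[{"delta_rot":[0,0,0],"xyz":[-0.001,0,0.02],"fingers":-1},{"delta_rot":[0,0,0],"xyz":[-0.001,0,0.06],"fingers":-1},{"delta_rot":[0,0,0],"xyz":[-0.001,0,0.1],"fingers":-1},{"delta_rot":[0,0,0],"xyz":[-0.001,0,0.13],"fingers":-1},{"delta_rot":[0,0,0],"xyz":[-0.001,0,0.143],"fingers":-1},{"delta_rot":[0,0,0],"xyz":[-0.001,0,0.146],"fingers":-1},{"delta_rot":[0,0,0],"xyz":[-0.001,0,0.146],"fingers":-1},{"delta_rot":[0,0,0],"xyz":[-0.001,0,0.146],"fingers":-1}]' 90
python3 d.py .57,.003,.120,32.5
```

```text
t: 11.6
eef_pos: [0.5722, 0.0023, 0.1219]
tool_rot: [0.001, 0.481, 0.877, 0.001]
contact_force: [0.8, -0.1, -0.7]
gripper_width: 1.001
grasp_force: 0.0
t 11.6 p [0.5722 0.0023 0.1219] yaw 32.463207136828544 q [-0.5104  0.4809  0.519   1.9323 -0.3238  0.8077  0.7523] F [ 0.7506 -0.0851 -0.7261] w 1.0007817956180107 g 0.0
(0.57, 0.003, 0.12, 32.5) xyz [ 0.0018 -0.0015  0.0019] rot [ 0.1513  0.0539 -0.0369]
```

```bash
python3 -m crank '[{"delta_rot":[0,0,0],"xyz":[0,0,0],"fingers":0},{"delta_rot":[0,0,0],"xyz":[0,0,0],"fingers":0.5},{"delta_rot":[0,0,0],"xyz":[0,0,0],"fingers":1},{"delta_rot":[0,0,0],"xyz":[0,0,0],"fingers":1},{"delta_rot":[0,0,0],"xyz":[0,0,0],"fingers":1},{"delta_rot":[0,0,0],"xyz":[0,0,0],"fingers":1},{"delta_rot":[0,0,0],"xyz":[0,0,0],"fingers":1},{"delta_rot":[0,0,0],"xyz":[0,0,0],"fingers":1}]' 90
python3 d.py .57,.003,.120,32.5
```

```text
t: 12.4
eef_pos: [0.5709, 0.002, 0.1206]
tool_rot: [-0.0, 0.481, 0.876, 0.0]
contact_force: [-3.0, -0.6, 5.0]
gripper_width: 0.092
grasp_force: 88.2
t 12.4 p [0.5709 0.002  0.1206] yaw 32.44259134201084 q [-0.5098  0.4824  0.5185  1.934  -0.3241  0.8076  0.7527] F [-2.9535 -0.5549  4.9591] w 0.09170030499559846 g 88.22442412376404
(0.57, 0.003, 0.12, 32.5) xyz [ 0.0014 -0.0002  0.0006] rot [-0.0006 -0.0141 -0.0574]
```

```bash
python3 -m crank '[{"delta_rot":[0,0,0],"xyz":[0,0,-0.004],"fingers":1},{"delta_rot":[0,0,0],"xyz":[0,0,-0.012],"fingers":1},{"delta_rot":[0,0,0],"xyz":[0,0,-0.025],"fingers":1},{"delta_rot":[0,0,0],"xyz":[0,0,-0.042],"fingers":1},{"delta_rot":[0,0,0],"xyz":[0,0,-0.062],"fingers":1},{"delta_rot":[0,0,0],"xyz":[0,0,-0.085],"fingers":1},{"delta_rot":[0,0,0],"xyz":[0,0,-0.11],"fingers":1},{"delta_rot":[0,0,0],"xyz":[0,0,-0.135],"fingers":1},{"delta_rot":[0,0,0],"xyz":[0,0,-0.158],"fingers":1},{"delta_rot":[0,0,0],"xyz":[0,0,-0.172],"fingers":1}]'
python3 d.py .47,.07,.295,26 .445,.23,.295,13.5
```

```text
t: 13.4
eef_pos: [0.5715, 0.0017, 0.2948]
tool_rot: [0.001, 0.482, 0.876, 0.001]
contact_force: [0.1, 0.6, -6.4]
gripper_width: 0.095
grasp_force: 87.9
t 13.4 p [0.5715 0.0017 0.2948] yaw 32.42412114073284 q [-0.6048  0.2767  0.613   1.7652 -0.1736  1.1512  0.6269] F [ 0.1212  0.6119 -6.3776] w 0.09512440117107314 g 87.89847135543823
(0.47, 0.07, 0.295, 26.0) xyz [ 0.1121 -0.049  -0.0005] rot [0.1462 0.0451 6.4241]
(0.445, 0.23, 0.295, 13.5) xyz [ 0.2605  0.0156 -0.0004] rot [ 0.1508  0.0291 18.924 ]
```

```bash
python3 -m crank '[{"delta_rot":[0,0,0.2],"xyz":[0.004,-0.002,0],"fingers":1},{"delta_rot":[0,0,0.8],"xyz":[0.015,-0.007,0],"fingers":1},{"delta_rot":[0,0,1.7],"xyz":[0.031,-0.014,0],"fingers":1},{"delta_rot":[0,0,2.8],"xyz":[0.05,-0.022,0],"fingers":1},{"delta_rot":[0,0,4],"xyz":[0.071,-0.03,0],"fingers":1},{"delta_rot":[0,0,5.2],"xyz":[0.093,-0.037,0],"fingers":1},{"delta_rot":[0,0,6.5],"xyz":[0.115,-0.04,0],"fingers":1},{"delta_rot":[0,0,8],"xyz":[0.135,-0.037,0],"fingers":1},{"delta_rot":[0,0,9.5],"xyz":[0.155,-0.03,0],"fingers":1},{"delta_rot":[0,0,11],"xyz":[0.175,-0.022,0],"fingers":1}]'
python3 d.py .445,.23,.295,13.5
```

```text
t: 14.4
eef_pos: [0.4569, 0.1382, 0.2911]
tool_rot: [-0.001, 0.564, 0.826, -0.001]
contact_force: [0.4, -0.8, -5.7]
gripper_width: 0.095
grasp_force: 87.9
t 14.4 p [0.4569 0.1382 0.2911] yaw 21.373428991025097 q [-0.906   0.0803  0.5192  1.9626 -0.0446  1.1118  0.0047] F [ 0.3684 -0.813  -5.7297] w 0.09478226526209645 g 87.91640996932983
(0.445, 0.23, 0.295, 13.5) xyz [ 0.0898  0.0223 -0.004 ] rot [-0.127  -0.0005  7.8734]
```

```bash
python3 -m crank '[{"delta_rot":[0,0,1.5],"xyz":[0.018,0.004,-0.002],"fingers":1},{"delta_rot":[0,0,3],"xyz":[0.036,0.009,-0.004],"fingers":1},{"delta_rot":[0,0,4.5],"xyz":[0.054,0.014,-0.004],"fingers":1},{"delta_rot":[0,0,6],"xyz":[0.07,0.018,-0.004],"fingers":1},{"delta_rot":[0,0,7.2],"xyz":[0.081,0.021,-0.004],"fingers":1},{"delta_rot":[0,0,7.8],"xyz":[0.087,0.022,-0.004],"fingers":1},{"delta_rot":[0,0,7.9],"xyz":[0.09,0.022,-0.004],"fingers":1},{"delta_rot":[0,0,7.9],"xyz":[0.09,0.022,-0.004],"fingers":1},{"delta_rot":[0,0,7.9],"xyz":[0.09,0.022,-0.004],"fingers":1}]'
python3 - <<'E'
from h import *
from d import rows
rows((.445,.23,.295,13.5),(.576,.261,.295,13.5))
out=[]
for n in("top","scene"):
    c=cam(n);px=proj(c,[.5,.245,.25]).astype(int)
    out.append(cv2.resize(c["img"][px[1]-75:px[1]+75,max(0,px[0]-50):][:,:100],None,fx=4,fy=4,interpolation=cv2.INTER_CUBIC))
cv2.imwrite("pics/pre.png",np.hstack(out)[:,:,::-1])
E
```

```text
t: 15.3
eef_pos: [0.4461, 0.2288, 0.2961]
tool_rot: [0.0, 0.619, 0.785, -0.0]
contact_force: [0.6, -0.2, -6.5]
gripper_width: 0.096
grasp_force: 87.9
t 15.3 p [0.4461 0.2288 0.2961] yaw 13.509645533643264 q [-1.0138  0.1238  0.4615  1.9054 -0.0607  1.1264 -0.2934] F [ 0.5934 -0.1648 -6.5178] w 0.09560685898024394 g 87.91487574577332
(0.445, 0.23, 0.295, 13.5) xyz [ 0.0014 -0.0008  0.0011] rot [-0.0243  0.0236  0.0097]
(0.576, 0.261, 0.295, 13.5) xyz [0.0009 0.1338 0.001 ] rot [-0.0243  0.0236  0.0097]
```

View pics/pre.png

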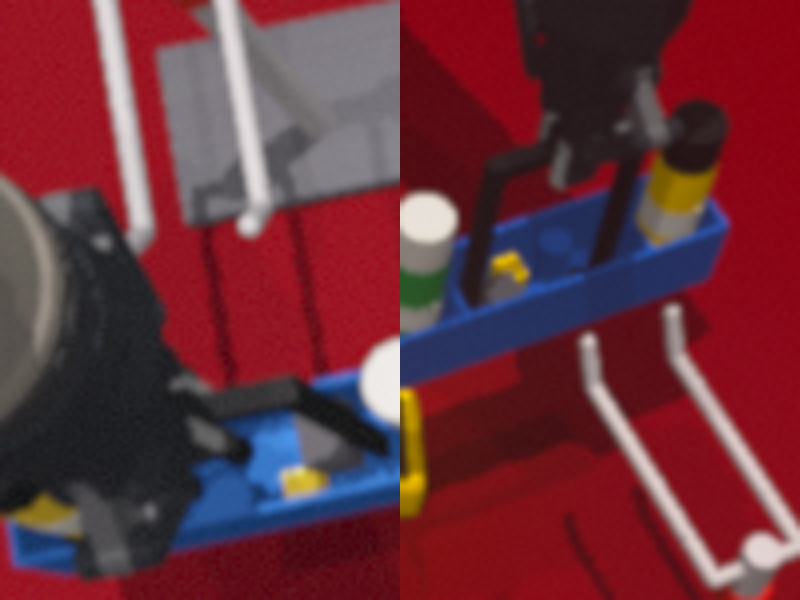

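The caddy hangs level from the gripper with both cans in it, in front of the prong tips and square to them. Advancing over the tips.

```bash
python3 -m crank '[{"delta_rot":[0,0,0],"xyz":[0.001,0.006,0.001],"fingers":1},{"delta_rot":[0,0,0],"xyz":[0.001,0.02,0.001],"fingers":1},{"delta_rot":[0,0,0],"xyz":[0.001,0.04,0.001],"fingers":1},{"delta_rot":[0,0,0],"xyz":[0.001,0.062,0.001],"fingers":1},{"delta_rot":[0,0,0],"xyz":[0.001,0.084,0.001],"fingers":1},{"delta_rot":[0,0,0],"xyz":[0.001,0.105,0.001],"fingers":1},{"delta_rot":[0,0,0],"xyz":[0.001,0.12,0.001],"fingers":1},{"delta_rot":[0,0,0],"xyz":[0.001,0.13,0.001],"fingers":1},{"delta_rot":[0,0,0],"xyz":[0.001,0.134,0.001],"fingers":1},{"delta_rot":[0,0,0],"xyz":[0.001,0.134,0.001],"fingers":1}]'
python3 - <<'E'
from h import *
from d import rows
rows((.576,.261,.238,13.5),(.576,.261,.2306,13.5))
out=[]
for n in("top","scene"):
    c=cam(n);px=proj(c,[.576,.261,.25]).astype(int)
    out.append(cv2.resize(c["img"][px[1]-75:px[1]+75,max(0,px[0]-50):][:,:100],None,fx=4,fy=4,interpolation=cv2.INTER_CUBIC))
cv2.imwrite("pics/over.png",np.hstack(out)[:,:,::-1])
E
```

```text
t: 16.4
eef_pos: [0.5765, 0.2621, 0.2949]
tool_rot: [0.0, 0.619, 0.786, -0.0]
contact_force: [-0.2, -0.2, -6.4]
gripper_width: 0.099
grasp_force: 87.9
t 16.4 p [0.5765 0.2621 0.2949] yaw 13.542578866582431 q [-0.8819  0.3821  0.4843  1.6107 -0.1873  1.1957 -0.122 ] F [-0.1743 -0.229  -6.3647] w 0.09891934494232342 g 87.91860222816467
(0.576, 0.261, 0.238, 13.5) xyz [-0.0009 -0.0007  0.0569] rot [-0.0205  0.0253  0.0426]
(0.576, 0.261, 0.2306, 13.5) xyz [-0.0009 -0.0007  0.0643] rot [-0.0205  0.0253  0.0426]
```

View pics/over.png

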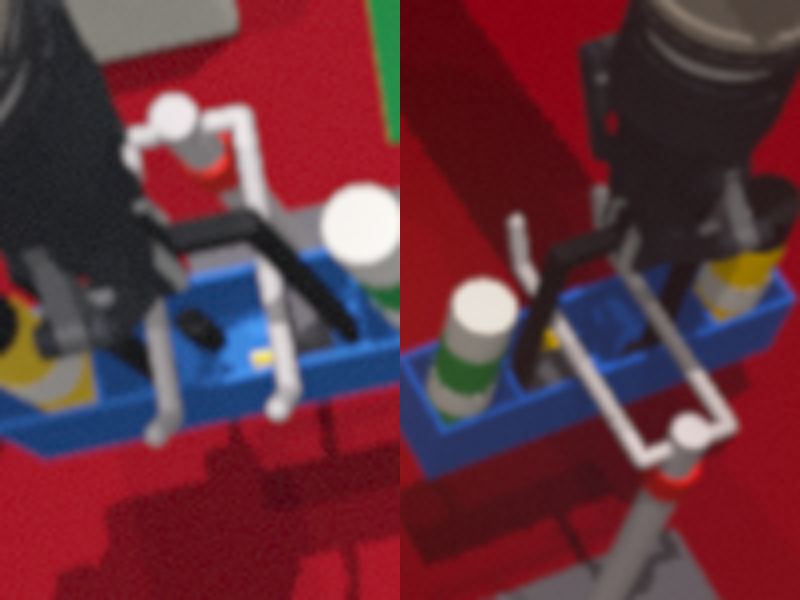

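The bar is over both prongs, well behind the tips, and both prongs lie between the uprights. Lowering.

```bash
python3 -m crank '[{"delta_rot":[0,0,0],"xyz":[-0.001,0,0.006],"fingers":1},{"delta_rot":[0,0,0],"xyz":[-0.001,0,0.016],"fingers":1},{"delta_rot":[0,0,0],"xyz":[-0.001,0,0.028],"fingers":1},{"delta_rot":[0,0,0],"xyz":[-0.001,0,0.04],"fingers":1},{"delta_rot":[0,0,0],"xyz":[-0.001,0,0.05],"fingers":1},{"delta_rot":[0,0,0],"xyz":[-0.001,0,0.056],"fingers":1},{"delta_rot":[0,0,0],"xyz":[-0.001,0,0.06],"fingers":1},{"delta_rot":[0,0,0],"xyz":[-0.001,0,0.062],"fingers":1},{"delta_rot":[0,0,0],"xyz":[-0.001,0,0.063],"fingers":1},{"delta_rot":[0,0,0],"xyz":[-0.001,0,0.063],"fingers":1}]'
python3 d.py .576,.261,.2306,13.5
```

```text
t: 17.5
eef_pos: [0.5766, 0.2612, 0.2326]
tool_rot: [0.0, 0.619, 0.786, 0.0]
contact_force: [0.2, 0.2, -5.6]
gripper_width: 0.095
grasp_force: 87.9
t 17.5 p [0.5766 0.2612 0.2326] yaw 13.549487698052994 q [-0.8659  0.4333  0.4662  1.6855 -0.2165  1.0736 -0.0965] F [ 0.2294  0.1815 -5.583 ] w 0.09487462542411074 g 87.86117434501648
(0.576, 0.261, 0.2306, 13.5) xyz [-0.     -0.0006  0.002 ] rot [ 0.0298 -0.0127  0.0495]
```

```bash
python3 -m crank '[{"delta_rot":[0,0,0],"xyz":[0,0,0.001],"fingers":1},{"delta_rot":[0,0,0],"xyz":[0,0,0.002],"fingers":1},{"delta_rot":[0,0,0],"xyz":[0,0,0.0025],"fingers":1},{"delta_rot":[0,0,0],"xyz":[0,0,0.003],"fingers":1},{"delta_rot":[0,0,0],"xyz":[0,0,0.003],"fingers":1}]'
python3 d.py .576,.261,.2306,13.5
```

```text
t: 18.0
eef_pos: [0.5766, 0.2612, 0.2303]
tool_rot: [0.0, 0.619, 0.786, 0.001]
contact_force: [-2.9, -0.8, 3.6]
gripper_width: 0.095
grasp_force: 89.2
t 18.0 p [0.5766 0.2612 0.2303] yaw 13.549140956839285 q [-0.8651  0.4353  0.4654  1.688  -0.2181  1.0689 -0.0952] F [-2.9372 -0.8413  3.5556] w 0.09470084535433317 g 89.16772842407227
(0.576, 0.261, 0.2306, 13.5) xyz [-0.0001 -0.0007 -0.0003] rot [ 0.0487 -0.0377  0.0492]
```

Contact is made and the prongs now bear the load. Opening gradually, then going straight up.

```bash
python3 -m crank '[{"delta_rot":[0,0,0],"xyz":[0,0,0],"fingers":0.7},{"delta_rot":[0,0,0],"xyz":[0,0,0],"fingers":0.5},{"delta_rot":[0,0,0],"xyz":[0,0,0],"fingers":0.2},{"delta_rot":[0,0,0],"xyz":[0,0,0],"fingers":0},{"delta_rot":[0,0,0],"xyz":[0,0,0],"fingers":-0.3},{"delta_rot":[0,0,0],"xyz":[0,0,0],"fingers":-0.3},{"delta_rot":[0,0,0],"xyz":[0,0,0],"fingers":-0.3},{"delta_rot":[0,0,0],"xyz":[0,0,0],"fingers":-0.3}]' 20
python3 -m crank '[{"delta_rot":[0,0,0],"xyz":[0,0,-0.005],"fingers":-0.3},{"delta_rot":[0,0,0],"xyz":[0,0,-0.015],"fingers":-0.3},{"delta_rot":[0,0,0],"xyz":[0,0,-0.03],"fingers":-0.3},{"delta_rot":[0,0,0],"xyz":[0,0,-0.05],"fingers":-0.3},{"delta_rot":[0,0,0],"xyz":[0,0,-0.08],"fingers":-0.3},{"delta_rot":[0,0,0],"xyz":[0,0,-0.11],"fingers":-0.3},{"delta_rot":[0,0,0],"xyz":[0,0,-0.13],"fingers":-0.3},{"delta_rot":[0,0,0],"xyz":[0,0,-0.14],"fingers":-0.3},{"delta_rot":[0,0,0],"xyz":[0,0,-0.14],"fingers":-0.3},{"delta_rot":[0,0,0],"xyz":[0,0,-0.14],"fingers":-0.3}]'
python3 - <<'E'
from h import *
out=[]
for n in("top","scene"):
    c=cam(n);px=proj(c,[.576,.261,.2]).astype(int)
    out.append(cv2.resize(c["img"][px[1]-75:px[1]+75,max(0,px[0]-50):][:,:100],None,fx=4,fy=4,interpolation=cv2.INTER_CUBIC))
cv2.imwrite("pics/hung.png",np.hstack(out)[:,:,::-1])
E
```

```text
t: 18.8
eef_pos: [0.5764, 0.2611, 0.2293]
tool_rot: [0.0, 0.619, 0.786, 0.0]
contact_force: [0.4, 0.2, -0.3]
gripper_width: 0.651
grasp_force: 0.0
t: 19.8
eef_pos: [0.576, 0.261, 0.3687]
tool_rot: [-0.0, 0.619, 0.786, -0.0]
contact_force: [0.6, 0.2, -0.1]
gripper_width: 0.652
grasp_force: 0.0
```

View pics/hung.png

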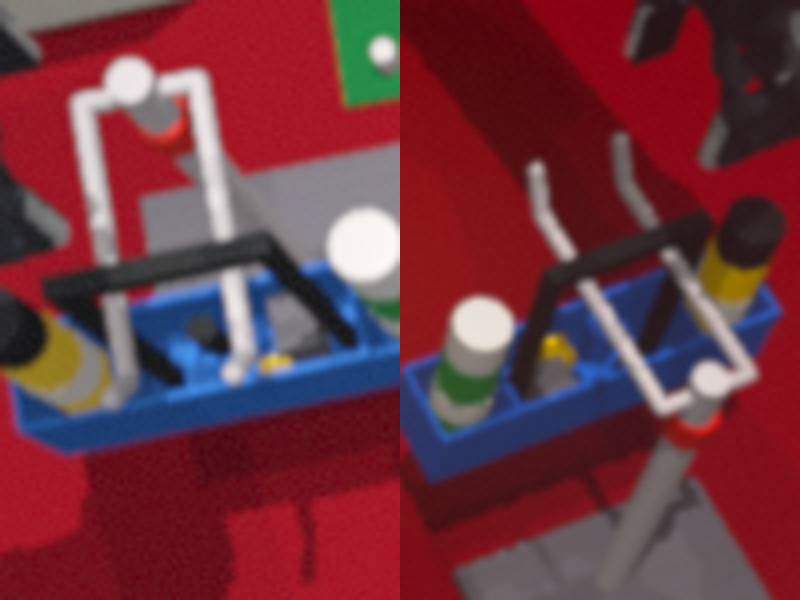

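The caddy hangs level on both prongs, both cans are upright in their pockets, and the gripper is clear above. I'll let it settle for a moment and then hand in.

```bash
python3 -m crank '[{"delta_rot":[0,0,0],"xyz":[0,0,0],"fingers":-0.3},{"delta_rot":[0,0,0],"xyz":[0,0,0],"fingers":-0.3},{"delta_rot":[0,0,0],"xyz":[0,0,0],"fingers":-0.3},{"delta_rot":[0,0,0],"xyz":[0,0,0],"fingers":-0.3},{"delta_rot":[0,0,0],"xyz":[0,0,0],"fingers":-0.3},{"delta_rot":[0,0,0],"xyz":[0,0,0],"fingers":-0.3},{"delta_rot":[0,0,0],"xyz":[0,0,0],"fingers":-0.3},{"delta_rot":[0,0,0],"xyz":[0,0,0],"fingers":-0.3},{"delta_rot":[0,0,0],"xyz":[0,0,0],"fingers":-0.3},{"delta_rot":[0,0,0],"xyz":[0,0,0],"fingers":-0.3}]'; python3 -c "
from station import job;print(job.hand_in())"
```

```text
t: 20.9
eef_pos: [0.5764, 0.2611, 0.3693]
tool_rot: [-0.0, 0.619, 0.786, -0.0]
contact_force: [-1.0, 0.6, -0.2]
gripper_width: 0.652
grasp_force: 0.0
the job is handed in; nothing more can be done
None
```

The job is handed in at about 21 s: the yellow can stands in the pad pocket, and the caddy hangs level by its handle on both prongs of the empty stand with both cans in it, released; the hand-in call gave no verdict.

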